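Transfer three stud bolts to the carrying rack in order

TASK

Move the three stud bolts from the full rack to the empty rack, one to a cup, keeping their row: the stud now at the left end of the full rack (the robot's left) goes into the cup next to the empty rack's upright carrying handle, the middle stud into the middle cup, and the stud at the right end into the cup farthest from the handle. Leave every stud standing upright on the floor of its cup, and do not let any fall over on the way.

Things in the scene. Friction and masses are not known exactly. Their poses are not given: they have to be found in the camera images.
- stud_short: loose dull grey steel stud bolt, threaded all the way, the shortest: 80 mm long, 30 mm in diameter, 0.35 to 0.85 kg, standing upright in from_cup_a. Origin: centre of its lower end; z runs up along the stud.
- stud_mid: loose dull grey steel stud bolt, with a slimmer plain shank in its middle (25 diameter; threaded and 30 in diameter in the bottom and top 35), middle length: 105 mm long, 30 mm in diameter, 0.35 to 0.85 kg, standing upright in from_cup_b. Origin: centre of its lower end; z runs up along the stud.
- stud_long: loose dull grey steel stud bolt, threaded, with a small hexagonal end (18 across flats, the top 12), the longest: 130 mm long, 30 mm in diameter, 0.35 to 0.85 kg, standing upright in from_cup_c. Origin: centre of its lower end; z runs up along the stud.
- from_cup_a: shallow round aluminium cup, fixed, one of three in a row 90 mm apart on the full rack (black plate); stud_short starts in it. Which cup is left (+y), middle or right changes, and on which side the full rack stands. Sizes in mm: outside diameter 60, inside 52, height 16, inner floor 5 above its origin, the centre of its underside (8 above the counter). z up, y along the row.
- to_cup_a: shallow round aluminium cup, fixed, empty, one of three alike in a row 90 mm apart on the other black plate, the empty rack. Which of them is where in the row changes. Sizes in mm: outside diameter 60, inside 52, height 16, inner floor 5 above its origin, the centre of its underside (8 above the counter). z up, y along the row.
- from_cup_b: shallow round aluminium cup, fixed, one of three in a row 90 mm apart on the full rack (black plate); stud_mid starts in it. Which cup is left (+y), middle or right changes, and on which side the full rack stands. Sizes in mm: outside diameter 60, inside 52, height 16, inner floor 5 above its origin, the centre of its underside (8 above the counter). z up, y along the row.
- to_cup_b: shallow round aluminium cup, fixed, empty, one of three alike in a row 90 mm apart on the other black plate, the empty rack. Which of them is where in the row changes. Sizes in mm: outside diameter 60, inside 52, height 16, inner floor 5 above its origin, the centre of its underside (8 above the counter). z up, y along the row.
- from_cup_c: shallow round aluminium cup, fixed, one of three in a row 90 mm apart on the full rack (black plate); stud_long starts in it. Which cup is left (+y), middle or right changes, and on which side the full rack stands. Sizes in mm: outside diameter 60, inside 52, height 16, inner floor 5 above its origin, the centre of its underside (8 above the counter). z up, y along the row.
- to_cup_c: shallow round aluminium cup, fixed, empty, one of three alike in a row 90 mm apart on the other black plate, the empty rack. Which of them is where in the row changes. Sizes in mm: outside diameter 60, inside 52, height 16, inner floor 5 above its origin, the centre of its underside (8 above the counter). z up, y along the row.
- handle: bright metal carrying handle, fixed: upright U loop of 10 mm bar, 70 mm across the rack, 40 mm high, on the empty rack in line with its row, 50 mm beyond the centre of one end cup (left or right, it changes); at the other end lies only a flat black rubber bar 10 mm high. Origin: centre of its foot, 8 mm above the counter; z up.
Things that resemble listed ones, but are neither listed nor needed, are in the scene too. Leave any yellow look-alike of the stud_long alone.

How it is judged:
At the end, for the whole second after the job is handed in: All studs rest upright (0.1 rad) on the floors (4 mm) of the empty rack's cups, within 14 mm of the cup centres: the stud from the left (+y) end in the cup next to the handle, the middle one in the middle cup, the one from the right end in the cup farthest from the handle (((y of each of from_cup_b, from_cup_c in the frame of from_cup_a below 0 m and horizontal distance between stud_short and handle below 0.1 m) or (y of from_cup_b in the frame of from_cup_a between -0.13 and 0.13 m and y of from_cup_c in the frame of from_cup_a between -0.13 and 0.13 m and horizontal distance between stud_short and handle between 0.1 and 0.19 m) or (y of each of from_cup_b, from_cup_c in the frame of from_cup_a above 0 m and horizontal distance between stud_short and handle above 0.19 m)) and ((horizontal distance between stud_short and to_cup_a below 0.014 m and z of stud_short in the frame of to_cup_a below 0.009 m) or (horizontal distance between stud_short and to_cup_b below 0.014 m and z of stud_short in the frame of to_cup_b below 0.009 m) or (horizontal distance between stud_short and to_cup_c below 0.014 m and z of stud_short in the frame of to_cup_c below 0.009 m)) and angle between each of stud_short, stud_mid, stud_long's own z axis and vertical below 0.1 rad and linear speed of each of stud_short, stud_mid, stud_long below 0.02 m/s and angular speed of each of stud_short, stud_mid, stud_long below 0.2 rad/s and ((y of each of from_cup_a, from_cup_c in the frame of from_cup_b below 0 m and horizontal distance between stud_mid and handle below 0.1 m) or (y of from_cup_a in the frame of from_cup_b between -0.13 and 0.13 m and y of from_cup_c in the frame of from_cup_b between -0.13 and 0.13 m and horizontal distance between stud_mid and handle between 0.1 and 0.19 m) or (y of each of from_cup_a, from_cup_c in the frame of from_cup_b above 0 m and horizontal distance between stud_mid and handle above 0.19 m)) and ((horizontal distance between stud_mid and to_cup_a below 0.014 m and z of stud_mid in the frame of to_cup_a below 0.009 m) or (horizontal distance between stud_mid and to_cup_b below 0.014 m and z of stud_mid in the frame of to_cup_b below 0.009 m) or (horizontal distance between stud_mid and to_cup_c below 0.014 m and z of stud_mid in the frame of to_cup_c below 0.009 m)) and ((y of each of from_cup_a, from_cup_b in the frame of from_cup_c below 0 m and horizontal distance between stud_long and handle below 0.1 m) or (y of from_cup_a in the frame of from_cup_c between -0.13 and 0.13 m and y of from_cup_b in the frame of from_cup_c between -0.13 and 0.13 m and horizontal distance between stud_long and handle between 0.1 and 0.19 m) or (y of each of from_cup_a, from_cup_b in the frame of from_cup_c above 0 m and horizontal distance between stud_long and handle above 0.19 m)) and ((horizontal distance between stud_long and to_cup_a below 0.014 m and z of stud_long in the frame of to_cup_a below 0.009 m) or (horizontal distance between stud_long and to_cup_b below 0.014 m and z of stud_long in the frame of to_cup_b below 0.009 m) or (horizontal distance between stud_long and to_cup_c below 0.014 m and z of stud_long in the frame of to_cup_c below 0.009 m))); the robot touches nothing.
It fails at once if a stud is tipped over (more than 0.8 rad from upright) (angle between any of stud_short, stud_mid, stud_long's own z axis and vertical above 0.8 rad).
It also fails if it takes over 96 s, if anything falls off the work surface, if the arm or the gripper's body presses on something with over 40 N, if the wrist force passes 120 N, or if a joint passes its speed limit or range.

ROBOT

A 6-joint arm with a two-finger parallel gripper is mounted at the origin on the work surface. World frame = base frame: x ahead of the robot, y to its left, z up, the work surface at z = 0. Lengths are in m, angles in rad, forces in N, time in s.
With the tool pointing down it reaches from about 0.3 to 0.875 m from the base axis. Payload 6.4 kg.
Tool frame: the origin (TCP) lies at the very end of the fingers, on their centre line; the grasp point (between the pads) lies 19 mm behind it; z points along the fingers, y is the line along which they close (so a half turn about z gives the same grasp; the last joint's range is limited). The gripper opens to 85 mm and grips with 20 to 120 N. Pads are 22 mm wide; open, the fingers measure 114 mm over their backs; the gripper's body (76 mm by 85 mm) begins 54 mm behind the grasp point. The pads swing forward as they close: fully open they stand 13 mm farther back than shut.
Start: joints at [0.904, 0.181, 1.607, -0, 1.354, -0.206], TCP at [0.256, 0.515, 0.231] pointing down, gripper open.
Joint ranges: [-2.99, 2.99], [-0.89, 2.07], [0.3, 2.58], [-1.14, 4.28], [0, 2.63], [-3.12, 3.12]. Speed limits (rad/s): [2.57, 2.57, 3.01, 3.14, 3.14, 3.14].

INTERFACE

Orientations are given as a unit quaternion [w, x, y, z].
In Python, from bench import ctrl gives the robot as it stands.
- The arm moves only by the tool jog_arm, never from a script. Its argument "series" is a list that holds one entry, the list of rows, each a list of 7 numbers: the shift along the tool's x, y, z in mm, then the turn, a rotation vector about the tool's x, y, z in rad, then the finger opening in mm, from 0 to 85.4. In form: [[[tx, ty, tz, rx, ry, rz, gripper], ...]]. A call has exactly 10 rows; each row shifts and turns the commanded pose from where the row before left it, along the tool's axes as they then stand; what a row does not reach is not made up. A row lasts 1/10 s, in which the tool goes at most 50 mm and 8.59 degrees, less where a joint would pass 70% of its speed; a pose out of reach is approached as far as the arm can. A call with a gripper value outside its range is refused whole. The fingers move at their own pace and stop on an object; the grip force is fixed at half the most. Time passes only in rows, so rows that do not move let the fingers close, or fill a call up. It gives the time, the measured TCP pose, the force, the opening and the grip force at its end, in the units of the state.
- ctrl.get_obs(): the state, without advancing time (a new reading comes with each control period).
- ctrl.camera(name): name is "scene" or "side" or "wrist"; returns a dict with "frame" (400x640x3 uint8, blue, green, red), "z_map" (400x640 float32, m along the optical axis (not along the pixel's ray), 0 where there is no reading), "fx", "fy", "cx", "cy" (pixels), "xyz" and "rotation" of the camera in the world. Camera axes: x right, y down, z forward; pixel columns grow to the right and rows downward; lengths in m; the calibration is good to about 2 mm. A picture is of the moment at which its call begins.
- ctrl.hand_in(): hands the job in; it is judged then, once.
The state is a dict: "time_s": time; "q": joint angles; "dq": joint speeds; "joint_efforts": joint torques, N m; "eef_pos": TCP position; "eef_rot": TCP orientation; "wrist_force": force on the tool from outside, world axes, zero at the start; "torque": the same for the moment, N m; "opening": opening from 0.0 (shut) to 1.0 (fully open); "grasp_force": force on a finger pad.
Only numpy, scipy, OpenCV 4.12 (cv2) and the standard library are available. Lean on these libraries where they do the work, as an engineer would, in place of code of your own. Each camera call takes 0.05 s, during which the arm holds its last target. There are 200 camera calls.

## Working session

There is one attempt and no reset: what is moved stays moved. The work goes in short steps, Python scripts to look and compute and a tool call to move; the robot and the scene stay as the last step left them, time stands still between calls to the robot, and variables do not carry over. Pictures are saved under pics/ and viewed, at most 14 in all, crops included, and the job is handed in when it is done.

Besides the shell and the picture viewer there is one more tool, called after "Call:" by a JSON object that holds its "api" and its "payload". jog_arm: Moves the arm, as the interface text tells. Its arguments: {"type":"object","properties":{"series":{"type":"array"}},"required":["series"]}

```bash
mkdir -p pics; ls
cat > h.py <<'E'
import numpy as np, cv2, sys
from bench import ctrl
def shot(n,save=None):
    c=ctrl.camera(n)
    if save: cv2.imwrite('pics/'+save,c['frame'])
    return c
def pts(c):
    v,u=np.mgrid[:400,:640]; z=c['z_map']
    p=np.stack([(u-c['cx'])/c['fx']*z,(v-c['cy'])/c['fy']*z,z],-1)
    return p@np.array(R(c)).T+np.array(c['xyz'])
def R(c):
    r=np.array(c['rotation'])
    if r.shape==(3,3): return r
    from scipy.spatial.transform import Rotation as Q
    return Q.from_quat(np.r_[r[1:],r[0]]).as_matrix()
E
python3 - <<'E'
from h import *
for n in ('scene','side'):
    c=shot(n,n+'1.png'); print(n,c['xyz'],c['rotation'],c['fx'],c['cx'],c['cy'])
    np.savez('/tmp/'+n,**c)
print(ctrl.get_obs())
E
```

```text
pics
scene [1.34216869 0.29785699 0.89293145] [-0.2133228   0.51676174  0.76710598 -0.31464123] 450.8513950301259 316.58703910862585 197.22496508316814
side [ 0.20006738 -0.43427662  0.69692   ] [-0.32880356  0.88334356 -0.30963688  0.12536898] 415.8160432148175 319.6974337687059 195.08601393215432
{'time_s': 0.1, 'q': array([ 9.03722334e-01,  1.81511668e-01,  1.60792507e+00,  6.63539668e-05,
        1.35378393e+00, -2.06271580e-01]), 'dq': array([-0.00068102, -0.00218808, -0.00260318, -0.00019912, -0.00097206,
       -0.00046172]), 'joint_efforts': array([-6.52787803e-04, -4.45876694e+01, -3.52239811e+01, -3.52139359e-04,
        4.12109366e-03,  4.05761602e-05]), 'eef_pos': array([0.25531871, 0.51464891, 0.23044073]), 'eef_rot': array([-3.73620174e-04,  2.28375051e-01,  9.73572890e-01, -7.23926908e-04]), 'wrist_force': array([-0.84051591,  0.66587845, -0.1005846 ]), 'torque': array([ 0.00955387, -0.02664209, -0.03403852]), 'grasp_force': 0.0, 'opening': 1.0045248577758505}
```

View pics/scene1.png

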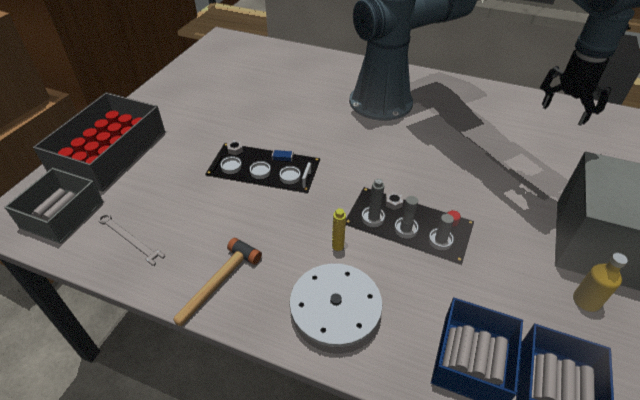

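View pics/side1.png

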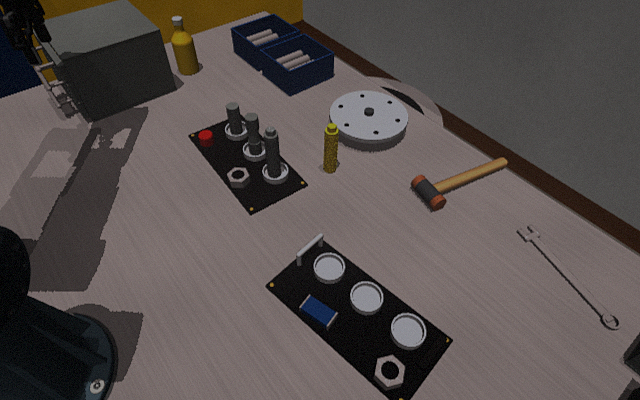

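Scene view, candidates for the studs: grey long (377,205), mid (408,217), short (445,230) stand in the cups of the full rack; look-alikes are the yellow stud (339,230) and the grey rods lying in the bins (475,355), (565,380), (55,200). I choose the three grey studs in cups. The short one is at the +y (left) end. The empty rack's cups are at (231,164), (260,170) and (290,175), with the handle at (306,172) on the +y end.

```bash
cat > meas.py <<'E'
from h import *
def load(n): return dict(np.load('/tmp/%s.npz'%n))
def circ(xy):
    A=np.c_[2*xy,np.ones(len(xy))]; s=np.linalg.lstsq(A,(xy**2).sum(1),rcond=None)[0]
    return s[:2],np.sqrt(s[2]+s[0]**2+s[1]**2)
if __name__=='__main__':
  for n,cups,st in (('scene',[(231,164),(260,170),(290,175)],[(377,190),(410,205),(447,222)]),('side',[(408,331),(367,298),(329,268)],[(271,140),(252,125),(233,112)])):
    c=load(n); P=pts(c); ok=c['z_map']>0
    hs=[]
    for u,v in cups:
        # rim: pixels near, ray cast onto rim plane z=.024
        g=c['frame'].min(2).astype(int)
        p0=P[v,u]
        m=ok&(np.abs(P[...,2]-.024)<.004)&(np.hypot(P[...,0]-p0[0],P[...,1]-p0[1])<.045)
        q=P[m]; ce,r=circ(q[:,:2]); print(n,'cup',(u,v),'c',ce.round(4),'r',r.round(4),len(q),'floor z',P[v,u,2].round(4))
    for u,v in st:
        p0=P[v,u]
        m=ok&(np.hypot(P[...,0]-p0[0],P[...,1]-p0[1])<.035)&(P[...,2]>.04)
        q=P[m]; t=q[:,2].max(); top=q[q[:,2]>t-.006]
        print(n,'stud',(u,v),'top',t.round(4),'mid-top',((top.min(0)+top.max(0))/2).round(4),'body',((q.min(0)+q.max(0))/2)[:2].round(4),'ext',(q.max(0)-q.min(0)).round(3))
        m=ok&(np.abs(P[...,2]-.024)<.003)&(np.hypot(P[...,0]-p0[0],P[...,1]-p0[1])<.05)
        q=P[m]; ce,r=circ(q[:,:2]); print('   cuprim',ce.round(4),r.round(4),len(q))
    # handle
    e=P[cups[2][1],cups[2][0]]
    m=ok&(np.abs(P[...,2]-.043)<.009)&(np.hypot(P[...,0]-e[0],P[...,1]-e[1])<.1); q=P[m]
    print('handle',q.mean(0).round(4),np.ptp(q,0).round(3))
E
python3 meas.py
python3 - <<'E'
import cv2
a=cv2.imread('pics/scene1.png')[130:270,195:485]
cv2.imwrite('pics/crop1.png',cv2.resize(a,None,fx=2.7,fy=2.7,interpolation=cv2.INTER_CUBIC))
E
```

```text
scene cup (231, 164) c [ 0.5045 -0.3111] r 0.0314 91 floor z 0.0104
scene cup (260, 170) c [ 0.4984 -0.2195] r 0.028 90 floor z 0.0123
scene cup (290, 175) c [ 0.4855 -0.1305] r 0.0279 91 floor z 0.0154
scene stud (377, 190) top 0.1456 mid-top [0.5478 0.1401 0.1426] body [0.5507 0.1392] ext [0.027 0.031 0.105]
   cuprim [0.5488 0.1375] 0.0252 88
scene stud (410, 205) top 0.122 mid-top [0.555  0.2268 0.119 ] body [0.5557 0.2269] ext [0.03  0.031 0.082]
   cuprim [0.5536 0.2275] 0.0258 98
scene stud (447, 222) top 0.0963 mid-top [0.5573 0.3174 0.0933] body [0.5577 0.3175] ext [0.032 0.03  0.056]
   cuprim [0.5585 0.317 ] 0.0257 105
handle [ 0.4829 -0.0799  0.0459] [0.067 0.02  0.016]
side cup (408, 331) c [ 0.5082 -0.3093] r 0.0278 269 floor z 0.014
side cup (367, 298) c [ 0.4953 -0.2204] r 0.0278 232 floor z 0.014
side cup (329, 268) c [ 0.4824 -0.1315] r 0.0278 204 floor z 0.0118
side stud (271, 140) top 0.1444 mid-top [0.5453 0.1393 0.1414] body [0.5446 0.1376] ext [0.03  0.031 0.104]
   cuprim [0.5478 0.1375] 0.0261 107
side stud (252, 125) top 0.1211 mid-top [0.5523 0.2268 0.1181] body [0.5519 0.2258] ext [0.03  0.032 0.081]
   cuprim [0.5487 0.2219] 0.0247 83
side stud (233, 112) top 0.0947 mid-top [0.554  0.3172 0.0918] body [0.554  0.3162] ext [0.03  0.034 0.055]
   cuprim [0.5546 0.3159] 0.0241 86
handle [ 0.4727 -0.0835  0.045 ] [0.067 0.017 0.015]
```

View pics/crop1.png

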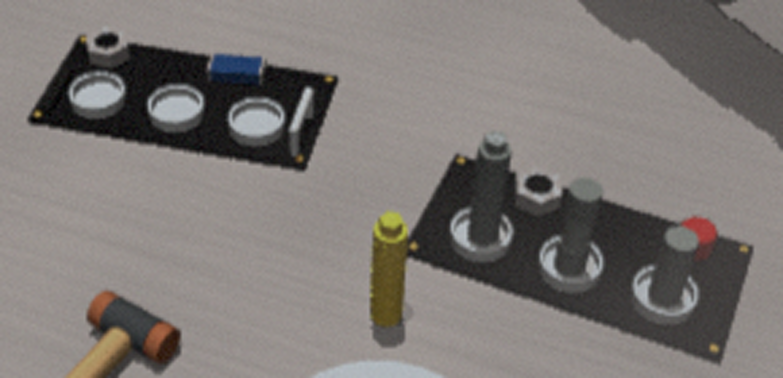

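The crop confirms the choice: three grey studs in the full rack's cups, with the hex-ended long one at the right end next to the yellow look-alike, and the handle at the +y end of the empty rack. I will grip along world x (across the rows), taking the long stud first, then mid, then short.

Call:
{"api": "jog_arm", "payload": {"series": [[[0,0,0,0,0,0.139,85],[0,0,0,0,0,0.139,85],[0,0,0,0,0,0.139,85],[0,0,0,0,0,0.139,85],[0,0,0,0,0,0.139,85],[0,0,0,0,0,0.139,85],[0,0,0,0,0,0.139,85],[0,0,0,0,0,0.139,85],[0,0,0,0,0,0,85],[0,0,0,0,0,0,85]]]}}

```text
time_s: 1.1
eef_pos: [0.2555, 0.5149, 0.2309]
eef_rot: [0.0, 0.706, 0.708, -0.0]
wrist_force: [-0.1, -0.4, -0.8]
opening: 0.998
grasp_force: 0.0
```

Call:
{"api": "jog_arm", "payload": {"series": [[[-25,0,0,0,0,0,85],[-40,0,0,0,0,0,85],[-45,0,0,0,0,0,85],[-45,10,0,0,0,0,85],[-45,20,0,0,0,0,85],[-45,20,0,0,0,0,85],[-45,20,0,0,0,0,85],[-40,25,0,0,0,0,85],[-30,25,0,0,0,0,85],[-16,30,0,0,0,0,85]]]}}

```text
time_s: 2.1
eef_pos: [0.4056, 0.1364, 0.2316]
eef_rot: [0.0, 0.707, 0.707, 0.0]
wrist_force: [1.0, 1.2, 0.9]
opening: 1.001
grasp_force: 0.0
```

Call:
{"api": "jog_arm", "payload": {"series": [[[0,40,0,0,0,0,85],[0,40,0,0,0,0,85],[0,30,0,0,0,0,85],[0,12,0,0,0,0,85],[0,0,0,0,0,0,85],[0,0,0,0,0,0,85],[0,0,0,0,0,0,85],[0,0,0,0,0,0,85],[0,0,0,0,0,0,85],[0,0,0,0,0,0,85]]]}}

```text
time_s: 3.1
eef_pos: [0.5266, 0.1386, 0.2316]
eef_rot: [0.0, 0.708, 0.707, 0.0]
wrist_force: [0.4, -1.0, 0.5]
opening: 0.995
grasp_force: 0.0
```

Run:
```python
from h import *
c=shot('wrist','w1.png'); P=pts(c); ok=c['z_map']>0
print(c['xyz'],ctrl.get_obs()['eef_pos'])
for a,b,t in ((.548,.1385,.13),(.5535,.2265,.115),(.5555,.317,.09)):
    m=ok&(np.hypot(P[...,0]-a,P[...,1]-b)<.03)&(np.abs(P[...,2]-t)<.012); q=P[m]
    if len(q): print(len(q),((q.min(0)+q.max(0))/2).round(4),np.ptp(q,0).round(3))
```

```text
[0.52657756 0.20589996 0.37325686] [0.52672672 0.13857958 0.23153614]
698 [0.547  0.1394 0.13  ] [0.029 0.03  0.024]
1051 [0.5536 0.2266 0.1111] [0.03  0.029 0.016]
222 [0.5563 0.3057 0.0859] [0.025 0.008 0.016]
```

View pics/w1.png

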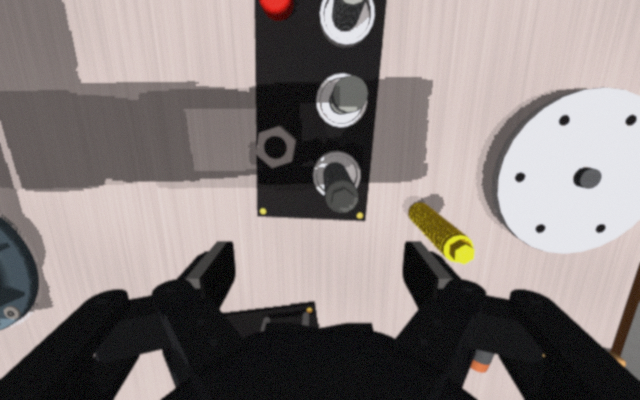

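The wrist view shows the long stud's top at (342,195), the mid stud at (350,92) and the short stud at (350,5). The yellow one at (458,248) is about 105 mm farther in x, clear of the fingers. The wrist positions agree with the other views within 1.5 mm, so I go down on the long stud.

Call:
{"api": "jog_arm", "payload": {"series": [[[0,11,0,0,0,0,85],[0,10,0,0,0,0,85],[0,0,15,0,0,0,85],[0,0,25,0,0,0,85],[0,0,25,0,0,0,85],[0,0,25,0,0,0,85],[0,0,25,0,0,0,85],[0,0,20,0,0,0,85],[0,0,10,0,0,0,85],[0,0,0,0,0,0,85]]]}}

```text
time_s: 4.15
eef_pos: [0.5463, 0.1383, 0.0839]
eef_rot: [-0.001, 0.708, 0.706, -0.002]
wrist_force: [0.0, 1.1, 0.7]
opening: 0.999
grasp_force: 0.0
```

Call:
{"api": "jog_arm", "payload": {"series": [[[0,0,0,0,0,0,50],[0,0,0,0,0,0,40],[0,0,0,0,0,0,35],[0,0,0,0,0,0,30],[0,0,0,0,0,0,20],[0,0,0,0,0,0,20],[0,0,0,0,0,0,20],[0,0,0,0,0,0,20],[0,0,0,0,0,0,20],[0,0,0,0,0,0,20]]]}}

```text
time_s: 5.15
eef_pos: [0.5481, 0.1386, 0.0874]
eef_rot: [0.0, 0.708, 0.706, 0.0]
wrist_force: [-3.1, 0.1, 5.0]
opening: 0.334
grasp_force: 58.8
```

Call:
{"api": "jog_arm", "payload": {"series": [[[0,0,-5,0,0,0,20],[0,0,-10,0,0,0,20],[0,0,-15,0,0,0,20],[0,0,-15,0,0,0,20],[0,0,-15,0,0,0,20],[0,0,-15,0,0,0,20],[0,0,-15,0,0,0,20],[0,0,-10,0,0,0,20],[0,0,0,0,0,0,20],[0,0,0,0,0,0,20]]]}}

```text
time_s: 6.15
eef_pos: [0.5478, 0.1385, 0.1862]
eef_rot: [-0.0, 0.708, 0.706, -0.0]
wrist_force: [-0.4, 0.1, -7.9]
opening: 0.336
grasp_force: 60.1
```

Call:
{"api": "jog_arm", "payload": {"series": [[[-6,0,0,0,0,0,20],[-12,-2,0,0,0,0,20],[-18,-2,0,0,0,0,20],[-24,-2,0,0,0,0,20],[-28,-2,0,0,0,0,20],[-28,-2,0,0,0,0,20],[-28,-2,0,0,0,0,20],[-28,-2,0,0,0,0,20],[-28,-2,0,0,0,0,20],[-28,-2,0,0,0,0,20]]]}}

```text
time_s: 7.15
eef_pos: [0.5285, -0.0915, 0.1857]
eef_rot: [-0.0, 0.708, 0.706, -0.0]
wrist_force: [-0.3, 0.1, -7.3]
opening: 0.338
grasp_force: 60.0
```

Call:
{"api": "jog_arm", "payload": {"series": [[[-28,-3,0,0,0,0,20],[-28,-3,0,0,0,0,20],[-28,-3,0,0,0,0,20],[-28,-3,0,0,0,0,20],[-28,-3,0,0,0,0,20],[-28,-3,0,0,0,0,20],[-24,-2,0,0,0,0,20],[-16,0,0,0,0,0,20],[-8,0,0,0,0,0,20],[0,0,0,0,0,0,20]]]}}

```text
time_s: 8.15
eef_pos: [0.5087, -0.3062, 0.1859]
eef_rot: [-0.0, 0.708, 0.706, 0.0]
wrist_force: [0.2, -0.5, -7.8]
opening: 0.333
grasp_force: 60.0
```

Run:
```python
from h import *
c=shot('side','s2.png'); o=ctrl.get_obs(); print(o['eef_pos'],o['grasp_force'])
from meas import circ
P=pts(c); ok=c['z_map']>0
m=ok&(P[...,2]>.10)&(P[...,2]<.16)&(np.hypot(P[...,0]-o['eef_pos'][0],P[...,1]-o['eef_pos'][1])<.035); q=P[m]
for lo in (.1,.115,.13,.145):
    s=q[(q[:,2]>lo)&(q[:,2]<lo+.015)]
    if len(s)>5: print(lo,len(s),s.min(0).round(3),s.max(0).round(3))
```

```text
[ 0.5087894  -0.30513852  0.18587985] 59.998637437820435
0.1 17 [ 0.492 -0.32   0.109] [ 0.502 -0.296  0.115]
0.115 103 [ 0.491 -0.32   0.115] [ 0.513 -0.292  0.129]
0.13 113 [ 0.491 -0.321  0.13 ] [ 0.508 -0.291  0.145]
0.145 115 [ 0.491 -0.32   0.145] [ 0.511 -0.292  0.16 ]
```

View pics/s2.png

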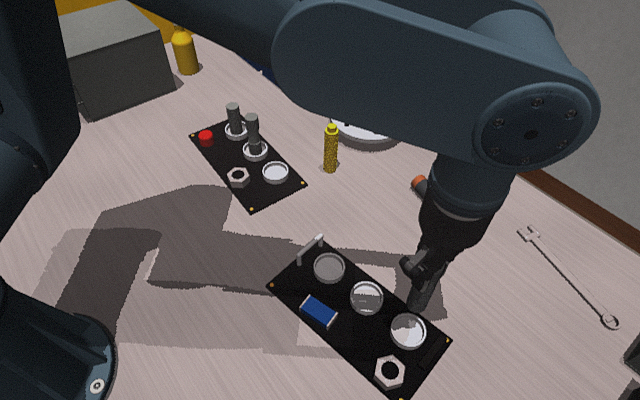

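The side view shows the long stud hanging upright above the far cup at (408,331), and its from-cup at (275,172) is empty. Lowering it.

Call:
{"api": "jog_arm", "payload": {"series": [[[-3,1,10,0,0,0,20],[0,0,15,0,0,0,20],[0,0,15,0,0,0,20],[0,0,15,0,0,0,20],[0,0,15,0,0,0,20],[0,0,10,0,0,0,20],[0,0,8,0,0,0,20],[0,0,4,0,0,0,20],[0,0,3,0,0,0,20],[0,0,0,0,0,0,20]]]}}

```text
time_s: 9.2
eef_pos: [0.5101, -0.3086, 0.0913]
eef_rot: [0.0, 0.708, 0.706, 0.0]
wrist_force: [0.4, -0.2, -6.8]
opening: 0.339
grasp_force: 60.0
```

Call:
{"api": "jog_arm", "payload": {"series": [[[0,0,1,0,0,0,20],[0,0,1,0,0,0,20],[0,0,1,0,0,0,20],[0,0,0,0,0,0,20],[0,0,0,0,0,0,20],[0,0,0,0,0,0,20],[0,0,0,0,0,0,20],[0,0,0,0,0,0,20],[0,0,0,0,0,0,20],[0,0,0,0,0,0,20]]]}}

```text
time_s: 10.2
eef_pos: [0.51, -0.3085, 0.0883]
eef_rot: [0.0, 0.708, 0.706, 0.0]
wrist_force: [0.2, -0.2, -7.3]
opening: 0.337
grasp_force: 60.0
```

Call:
{"api": "jog_arm", "payload": {"series": [[[0,0,1,0,0,0,20],[0,0,0,0,0,0,20],[0,0,1,0,0,0,20],[0,0,0,0,0,0,20],[0,0,0,0,0,0,20],[0,0,0,0,0,0,20],[0,0,0,0,0,0,20],[0,0,0,0,0,0,20],[0,0,0,0,0,0,20],[0,0,0,0,0,0,20]]]}}

```text
time_s: 11.2
eef_pos: [0.5103, -0.3088, 0.0874]
eef_rot: [0.0, 0.708, 0.706, -0.0]
wrist_force: [-3.6, 1.9, 5.6]
opening: 0.337
grasp_force: 61.3
```

Contact with the cup floor (the vertical force went from -7 N to +6 N). Releasing and rising.

Call:
{"api": "jog_arm", "payload": {"series": [[[0,0,0,0,0,0,35],[0,0,0,0,0,0,45],[0,0,0,0,0,0,60],[0,0,0,0,0,0,75],[0,0,0,0,0,0,85],[0,0,0,0,0,0,85],[0,0,-5,0,0,0,85],[0,0,-15,0,0,0,85],[0,0,-25,0,0,0,85],[0,0,-30,0,0,0,85]]]}}

```text
time_s: 12.2
eef_pos: [0.5096, -0.3081, 0.1624]
eef_rot: [-0.001, 0.708, 0.706, -0.0]
wrist_force: [0.2, -0.5, -0.0]
opening: 0.996
grasp_force: 0.0
```

Call:
{"api": "jog_arm", "payload": {"series": [[[0,0,-30,0,0,0,85],[0,0,-30,0,0,0,85],[10,0,-10,0,0,0,85],[25,2,0,0,0,0,85],[40,4,0,0,0,0,85],[45,4,0,0,0,0,85],[45,4,0,0,0,0,85],[45,4,0,0,0,0,85],[45,4,0,0,0,0,85],[45,4,0,0,0,0,85]]]}}

```text
time_s: 13.2
eef_pos: [0.5358, -0.006, 0.2311]
eef_rot: [-0.0, 0.708, 0.706, -0.0]
wrist_force: [0.7, 0.5, -0.1]
opening: 0.998
grasp_force: 0.0
```

Call:
{"api": "jog_arm", "payload": {"series": [[[45,4,0,0,0,0,85],[45,4,0,0,0,0,85],[45,4,0,0,0,0,85],[45,3,0,0,0,0,85],[30,2,0,0,0,0,85],[15,0,0,0,0,0,85],[5,0,0,0,0,0,85],[0,0,0,0,0,0,85],[0,0,0,0,0,0,85],[0,0,0,0,0,0,85]]]}}

```text
time_s: 14.2
eef_pos: [0.5543, 0.22, 0.2313]
eef_rot: [0.0, 0.708, 0.706, -0.0]
wrist_force: [0.2, -0.3, 0.0]
opening: 0.994
grasp_force: 0.0
```

Run:
```python
from h import *
c=shot('side','s3.png'); P=pts(c); ok=c['z_map']>0; print(ctrl.get_obs()['eef_pos'])
m=ok&(np.hypot(P[...,0]-.51,P[...,1]+.309)<.03)&(P[...,2]>.04); q=P[m]
for lo in (.04,.08,.12):
    s=q[(q[:,2]>lo)&(q[:,2]<lo+.04)]; print(lo,len(s),s.min(0).round(3),s.max(0).round(3))
```

```text
[0.55430191 0.22015997 0.23133473]
0.04 219 [ 0.492 -0.323  0.04 ] [ 0.514 -0.295  0.08 ]
0.08 253 [ 0.492 -0.323  0.08 ] [ 0.514 -0.294  0.12 ]
0.12 360 [ 0.492 -0.323  0.12 ] [ 0.521 -0.293  0.145]
```

The long stud stands upright within about 1 mm of its cup centre. Next the mid stud.

Call:
{"api": "jog_arm", "payload": {"series": [[[6,0,10,0,0,0,85],[0,0,20,0,0,0,85],[0,0,25,0,0,0,85],[0,0,25,0,0,0,85],[0,0,25,0,0,0,85],[0,0,20,0,0,0,85],[0,0,15,0,0,0,85],[0,0,8,0,0,0,85],[0,0,0,0,0,0,85],[0,0,0,0,0,0,50]]]}}

```text
time_s: 15.25
eef_pos: [0.5547, 0.2276, 0.084]
eef_rot: [0.0, 0.708, 0.706, 0.0]
wrist_force: [-0.0, -0.6, -0.3]
opening: 0.853
grasp_force: 0.0
```

Call:
{"api": "jog_arm", "payload": {"series": [[[0,0,0,0,0,0,45],[0,0,0,0,0,0,40],[0,0,0,0,0,0,35],[0,0,0,0,0,0,30],[0,0,0,0,0,0,20],[0,0,0,0,0,0,20],[0,0,0,0,0,0,20],[0,0,0,0,0,0,20],[0,0,0,0,0,0,20],[0,0,0,0,0,0,20]]]}}

```text
time_s: 16.25
eef_pos: [0.5542, 0.2276, 0.0839]
eef_rot: [0.0, 0.708, 0.706, 0.0]
wrist_force: [-2.0, -0.9, 5.7]
opening: 0.336
grasp_force: 59.2
```

Call:
{"api": "jog_arm", "payload": {"series": [[[0,0,-5,0,0,0,20],[0,0,-10,0,0,0,20],[0,0,-15,0,0,0,20],[0,0,-15,0,0,0,20],[0,0,-15,0,0,0,20],[0,0,-15,0,0,0,20],[0,0,-15,0,0,0,20],[0,0,-10,0,0,0,20],[0,0,0,0,0,0,20],[0,0,0,0,0,0,20]]]}}

```text
time_s: 17.25
eef_pos: [0.5539, 0.2274, 0.1832]
eef_rot: [-0.0, 0.708, 0.706, -0.0]
wrist_force: [-0.7, 0.6, -6.5]
opening: 0.336
grasp_force: 59.7
```

Call:
{"api": "jog_arm", "payload": {"series": [[[-6,0,0,0,0,0,20],[-12,-3,0,0,0,0,20],[-18,-3,0,0,0,0,20],[-24,-3,0,0,0,0,20],[-28,-3,0,0,0,0,20],[-28,-4,0,0,0,0,20],[-28,-4,0,0,0,0,20],[-28,-4,0,0,0,0,20],[-28,-4,0,0,0,0,20],[-28,-4,0,0,0,0,20]]]}}

```text
time_s: 18.25
eef_pos: [0.5205, -0.0023, 0.1827]
eef_rot: [-0.0, 0.708, 0.706, -0.0]
wrist_force: [0.3, -1.0, -5.6]
opening: 0.337
grasp_force: 59.8
```

Call:
{"api": "jog_arm", "payload": {"series": [[[-28,-4,0,0,0,0,20],[-28,-4,0,0,0,0,20],[-28,-4,0,0,0,0,20],[-28,-4,0,0,0,0,20],[-28,-4,0,0,0,0,20],[-28,-4,0,0,0,0,20],[-25,-1,0,0,0,0,20],[-17,0,0,0,0,0,20],[-9,0,0,0,0,0,20],[0,0,0,0,0,0,20]]]}}

```text
time_s: 19.25
eef_pos: [0.4959, -0.2203, 0.183]
eef_rot: [-0.0, 0.708, 0.706, -0.0]
wrist_force: [-0.5, 0.4, -6.4]
opening: 0.335
grasp_force: 59.8
```

Call:
{"api": "jog_arm", "payload": {"series": [[[0,1,10,0,0,0,20],[0,0,15,0,0,0,20],[0,0,15,0,0,0,20],[0,0,15,0,0,0,20],[0,0,15,0,0,0,20],[0,0,10,0,0,0,20],[0,0,8,0,0,0,20],[0,0,5,0,0,0,20],[0,0,3,0,0,0,20],[0,0,0,0,0,0,20]]]}}

```text
time_s: 20.25
eef_pos: [0.4972, -0.2194, 0.0872]
eef_rot: [-0.0, 0.708, 0.706, 0.0]
wrist_force: [-0.5, 0.3, -5.4]
opening: 0.335
grasp_force: 59.9
```

Call:
{"api": "jog_arm", "payload": {"series": [[[0,0,1,0,0,0,20],[0,0,0,0,0,0,20],[0,0,1,0,0,0,20],[0,0,0,0,0,0,20],[0,0,1,0,0,0,20],[0,0,0,0,0,0,20],[0,0,0,0,0,0,20],[0,0,0,0,0,0,20],[0,0,0,0,0,0,20],[0,0,0,0,0,0,20]]]}}

```text
time_s: 21.25
eef_pos: [0.4972, -0.2194, 0.0843]
eef_rot: [0.0, 0.708, 0.706, 0.0]
wrist_force: [0.8, -0.1, -5.5]
opening: 0.331
grasp_force: 59.9
```

Call:
{"api": "jog_arm", "payload": {"series": [[[0,0,1,0,0,0,20],[0,0,0,0,0,0,20],[0,0,0.5,0,0,0,20],[0,0,0,0,0,0,20],[0,0,0,0,0,0,20],[0,0,0,0,0,0,20],[0,0,0,0,0,0,20],[0,0,0,0,0,0,20],[0,0,0,0,0,0,20],[0,0,0,0,0,0,20]]]}}

```text
time_s: 22.25
eef_pos: [0.4975, -0.2197, 0.0839]
eef_rot: [0.0, 0.708, 0.706, -0.0]
wrist_force: [-2.6, 1.3, 6.5]
opening: 0.336
grasp_force: 61.3
```

The mid stud is on the floor of the middle cup. Releasing it and going to the short one.

Call:
{"api": "jog_arm", "payload": {"series": [[[0,0,0,0,0,0,35],[0,0,0,0,0,0,45],[0,0,0,0,0,0,60],[0,0,0,0,0,0,75],[0,0,0,0,0,0,85],[0,0,0,0,0,0,85],[0,0,-5,0,0,0,85],[0,0,-15,0,0,0,85],[0,0,-25,0,0,0,85],[0,0,-30,0,0,0,85]]]}}

```text
time_s: 23.25
eef_pos: [0.4968, -0.2191, 0.1589]
eef_rot: [-0.001, 0.708, 0.706, -0.0]
wrist_force: [-0.3, 0.5, -0.3]
opening: 0.991
grasp_force: 0.0
```

Call:
{"api": "jog_arm", "payload": {"series": [[[0,0,-30,0,0,0,85],[5,0,-25,0,0,0,85],[15,0,0,0,0,0,85],[30,3,0,0,0,0,85],[40,4,0,0,0,0,85],[45,5,0,0,0,0,85],[45,5,0,0,0,0,85],[45,5,0,0,0,0,85],[45,5,0,0,0,0,85],[45,5,0,0,0,0,85]]]}}

```text
time_s: 24.25
eef_pos: [0.5292, 0.0978, 0.2131]
eef_rot: [0.0, 0.708, 0.706, 0.0]
wrist_force: [0.3, -0.7, 0.5]
opening: 0.994
grasp_force: 0.0
```

Call:
{"api": "jog_arm", "payload": {"series": [[[45,5,0,0,0,0,85],[45,5,0,0,0,0,85],[45,5,0,0,0,0,85],[35,4,0,0,0,0,85],[25,3,0,0,0,0,85],[15,3,0,0,0,0,85],[8,1,0,0,0,0,85],[3,0,0,0,0,0,85],[0,0,0,0,0,0,85],[0,0,0,0,0,0,85]]]}}

```text
time_s: 25.25
eef_pos: [0.5564, 0.3154, 0.2128]
eef_rot: [0.0, 0.708, 0.706, -0.0]
wrist_force: [0.0, 0.5, -0.1]
opening: 0.996
grasp_force: 0.0
```

Run:
```python
from h import *
c=shot('side'); P=pts(c); ok=c['z_map']>0; print(ctrl.get_obs()['eef_pos'])
def low(c,P,ok,x,y,b):
  m=ok&(np.hypot(P[...,0]-x,P[...,1]-y)<.03)&(P[...,2]>.04); q=P[m]
  for lo,hi in b:
    s=q[(q[:,2]>lo)&(q[:,2]<hi)]; print(lo,len(s),s.min(0).round(3),s.max(0).round(3))
low(c,P,ok,.497,-.22,((.03,.05),(.083,.105),(.105,.125)))
c=shot('wrist','w2.png'); P=pts(c); ok=c['z_map']>0
low(c,P,ok,.556,.317,((.06,.09),(.09,.1)))
r=(c['frame'][...,2]>120)&(c['frame'][...,1]<70)&ok
print('red',P[r].min(0).round(3),P[r].max(0).round(3))
```

```text
[0.55644006 0.31540242 0.2128839 ]
0.03 82 [ 0.48  -0.235  0.04 ] [ 0.506 -0.207  0.05 ]
0.083 125 [ 0.48  -0.235  0.083] [ 0.504 -0.208  0.105]
0.105 295 [ 0.481 -0.235  0.106] [ 0.51  -0.206  0.12 ]
0.06 162 [0.541 0.312 0.061] [0.571 0.333 0.09 ]
0.09 719 [0.542 0.303 0.09 ] [0.57  0.332 0.094]
red [0.466 0.317 0.033] [0.495 0.347 0.037]
```

Call:
{"api": "jog_arm", "payload": {"series": [[[2,0,14,0,0,0,85],[0,0,25,0,0,0,85],[0,0,25,0,0,0,85],[0,0,25,0,0,0,85],[0,0,25,0,0,0,85],[0,0,20,0,0,0,85],[0,0,15,0,0,0,85],[0,0,8,0,0,0,85],[0,0,0,0,0,0,85],[0,0,0,0,0,0,50]]]}}

```text
time_s: 26.35
eef_pos: [0.5568, 0.3186, 0.0565]
eef_rot: [0.0, 0.708, 0.706, 0.001]
wrist_force: [-0.2, 0.6, -0.6]
opening: 0.853
grasp_force: 0.0
```

Call:
{"api": "jog_arm", "payload": {"series": [[[0,0,0,0,0,0,45],[0,0,0,0,0,0,40],[0,0,0,0,0,0,35],[0,0,0,0,0,0,30],[0,0,0,0,0,0,20],[0,0,0,0,0,0,20],[0,0,0,0,0,0,20],[0,0,0,0,0,0,20],[0,0,0,0,0,0,20],[0,0,0,0,0,0,20]]]}}

```text
time_s: 27.35
eef_pos: [0.5565, 0.3186, 0.0564]
eef_rot: [0.0, 0.708, 0.706, 0.0]
wrist_force: [-1.2, -1.0, 5.4]
opening: 0.338
grasp_force: 59.3
```

Call:
{"api": "jog_arm", "payload": {"series": [[[0,0,-5,0,0,0,20],[0,0,-10,0,0,0,20],[0,0,-15,0,0,0,20],[0,0,-15,0,0,0,20],[0,0,-15,0,0,0,20],[0,0,-15,0,0,0,20],[0,0,-15,0,0,0,20],[0,0,-10,0,0,0,20],[0,0,0,0,0,0,20],[0,0,0,0,0,0,20]]]}}

```text
time_s: 28.35
eef_pos: [0.5561, 0.3184, 0.1557]
eef_rot: [-0.0, 0.708, 0.706, -0.0]
wrist_force: [0.1, 0.0, -5.7]
opening: 0.331
grasp_force: 59.6
```

Call:
{"api": "jog_arm", "payload": {"series": [[[-6,0,0,0,0,0,20],[-12,-4,0,0,0,0,20],[-18,-4,0,0,0,0,20],[-24,-4,0,0,0,0,20],[-28,-4,0,0,0,0,20],[-28,-5,0,0,0,0,20],[-28,-5,0,0,0,0,20],[-28,-5,0,0,0,0,20],[-28,-5,0,0,0,0,20],[-28,-5,0,0,0,0,20]]]}}

```text
time_s: 29.35
eef_pos: [0.5135, 0.0887, 0.1552]
eef_rot: [-0.0, 0.708, 0.706, -0.001]
wrist_force: [0.6, -0.4, -5.2]
opening: 0.339
grasp_force: 59.7
```

Call:
{"api": "jog_arm", "payload": {"series": [[[-28,-5,0,0,0,0,20],[-28,-5,0,0,0,0,20],[-28,-5,0,0,0,0,20],[-28,-5,0,0,0,0,20],[-28,-5,0,0,0,0,20],[-28,-4,0,0,0,0,20],[-26,-2,0,0,0,0,20],[-17,0,0,0,0,0,20],[-9,0,0,0,0,0,20],[0,0,0,0,0,0,20]]]}}

```text
time_s: 30.35
eef_pos: [0.4827, -0.1305, 0.1555]
eef_rot: [-0.0, 0.709, 0.706, -0.0]
wrist_force: [0.7, 0.6, -3.9]
opening: 0.334
grasp_force: 59.7
```

Run:
```python
from h import *
c=shot('side','s4.png'); print(ctrl.get_obs()['eef_pos'])
```

```text
[ 0.48283181 -0.12949955  0.1554977 ]
```

View pics/s4.png

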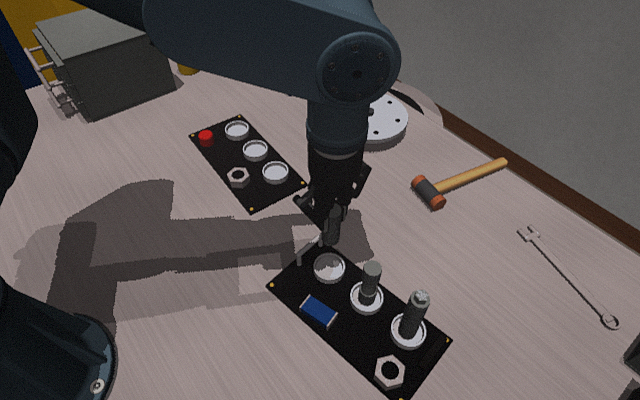

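The side view shows the mid stud at (372,280) and the long stud at (413,315) standing in their cups, and the short stud over the handle-end cup at (329,268). Lowering it.

Call:
{"api": "jog_arm", "payload": {"series": [[[0,1,10,0,0,0,20],[0,0,15,0,0,0,20],[0,0,15,0,0,0,20],[0,0,15,0,0,0,20],[0,0,15,0,0,0,20],[0,0,10,0,0,0,20],[0,0,8,0,0,0,20],[0,0,5,0,0,0,20],[0,0,3,0,0,0,20],[0,0,0,0,0,0,20]]]}}

```text
time_s: 31.4
eef_pos: [0.4844, -0.1294, 0.0597]
eef_rot: [-0.0, 0.708, 0.706, -0.0]
wrist_force: [-0.4, 0.3, -5.2]
opening: 0.331
grasp_force: 59.7
```

Call:
{"api": "jog_arm", "payload": {"series": [[[0,0,1,0,0,0,20],[0,0,0,0,0,0,20],[0,0,1,0,0,0,20],[0,0,0,0,0,0,20],[0,0,1,0,0,0,20],[0,0,0,0,0,0,20],[0,0,0.5,0,0,0,20],[0,0,0,0,0,0,20],[0,0,0,0,0,0,20],[0,0,0,0,0,0,20]]]}}

```text
time_s: 32.4
eef_pos: [0.4844, -0.1294, 0.0564]
eef_rot: [-0.0, 0.708, 0.706, -0.0]
wrist_force: [-2.0, -0.1, -0.5]
opening: 0.339
grasp_force: 60.0
```

Touching the floor (the load has come off the wrist). Releasing and rising.

Call:
{"api": "jog_arm", "payload": {"series": [[[0,0,0.5,0,0,0,20],[0,0,0,0,0,0,20],[0,0,0,0,0,0,35],[0,0,0,0,0,0,45],[0,0,0,0,0,0,60],[0,0,0,0,0,0,75],[0,0,0,0,0,0,85],[0,0,0,0,0,0,85],[0,0,-5,0,0,0,85],[0,0,-15,0,0,0,85]]]}}

```text
time_s: 33.4
eef_pos: [0.4833, -0.1289, 0.075]
eef_rot: [-0.001, 0.708, 0.706, -0.0]
wrist_force: [-1.0, 0.8, -0.6]
opening: 0.994
grasp_force: 0.0
```

Call:
{"api": "jog_arm", "payload": {"series": [[[0,0,-25,0,0,0,85],[0,0,-30,0,0,0,85],[0,0,-30,0,0,0,85],[0,0,-30,0,0,0,85],[10,0,-10,0,0,0,85],[30,0,0,0,0,0,85],[40,0,0,0,0,0,85],[40,0,0,0,0,0,85],[30,0,0,0,0,0,85],[10,0,0,0,0,0,85]]]}}

```text
time_s: 34.4
eef_pos: [0.4836, 0.0337, 0.2]
eef_rot: [-0.001, 0.707, 0.707, -0.0]
wrist_force: [0.0, -0.9, -0.1]
opening: 0.996
grasp_force: 0.0
```

Run:
```python
from h import *
c=shot('side','s5.png'); P=pts(c); ok=c['z_map']>0; o=ctrl.get_obs(); print(o['eef_pos'],o['time_s'])
for x,y in ((.484,-.131),(.497,-.22),(.5095,-.3095)):
  m=ok&(np.hypot(P[...,0]-x,P[...,1]-y)<.03)&(P[...,2]>.04); q=P[m]; t=q[:,2].max()
  for s in (q[q[:,2]<.07],q[q[:,2]>t-.03]): print(len(s),s.min(0).round(3),s.max(0).round(3))
```

```text
[0.48384467 0.03355922 0.20010394] 34.45
148 [ 0.467 -0.146  0.04 ] [ 0.493 -0.122  0.07 ]
333 [ 0.468 -0.146  0.065] [ 0.497 -0.116  0.095]
164 [ 0.48  -0.235  0.041] [ 0.507 -0.207  0.07 ]
389 [ 0.48  -0.235  0.09 ] [ 0.51  -0.205  0.12 ]
166 [ 0.492 -0.323  0.04 ] [ 0.514 -0.294  0.07 ]
395 [ 0.492 -0.323  0.115] [ 0.521 -0.293  0.144]
```

View pics/s5.png

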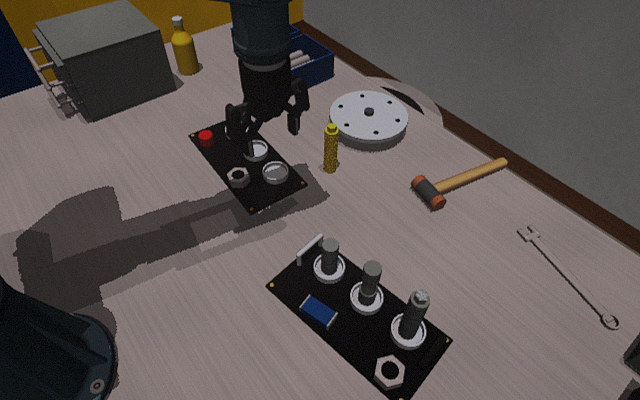

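The side view shows all three studs upright and centred: short at (329,255) next to the handle, mid at (371,282), long at (415,315). Their tops measure 0.095, 0.120 and 0.144 m, which is right for studs on the cup floors, and the arm is clear.

```bash
python3 -c "
from bench import ctrl
print(ctrl.hand_in())"
```

```text
the job is handed in; nothing more can be done
None
```

The job is handed in: by the last camera check all three studs stand upright within about 3 mm of their cup centres on the empty rack (short next to the handle, mid in the middle, long farthest), none fell, and it took about 34 s of robot time; hand-in returned no verdict.

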